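# Raise the filling funnel one notch

### The arm

A 6-joint arm with a two-finger parallel gripper is mounted at the origin on the work surface. World frame = base frame: x ahead of the robot, y to its left, z up, the work surface at z = 0. Lengths are in m, angles in rad, forces in N, time in s.
With the tool pointing down it reaches from about 0.3 to 0.75 m from the base axis. Payload 8.5 kg.
Tool frame: the origin (TCP) lies at the very end of the fingers, on their centre line; the grasp point (between the pads) lies 19 mm behind it; z points along the fingers, y is the line along which they close (so a half turn about z gives the same grasp; the last joint's range is limited). The gripper opens to 88 mm and grips with 3 to 60 N. Pads are 18 mm wide; open, the fingers measure 123 mm over their backs; the gripper's body (75 mm by 187 mm) begins 45 mm behind the grasp point.
Start: joints at [-1.505, 0.381, 1.297, -0, 1.464, -0.215], TCP at [0.152, -0.528, 0.239] pointing down, gripper open.
Joint ranges: [-3.11, 3.11], [-0.89, 2.33], [0.22, 2.48], [-1.42, 4.56], [0.17, 2.85], [-2.88, 2.88]. Speed limits (rad/s): [2.39, 2.39, 3.14, 3.14, 3.14, 3.14].

### API

Orientations are given as a 3x3 rotation matrix whose columns are the frame's x, y, z axes.
In Python, from rig import env gives the robot as it stands.
- The arm moves only by the tool drive_tool, never from a script. Its argument "steps" is a list of rows, each an object with "slide": the shift along the world's x, y, z in m, a list of three; "yaw": the turn about the world's z in rad; "gripper": the opening, from 0 (shut) to 1 (fully open). A call has 1 to 8 rows; each row shifts and turns the commanded pose from where the row before left it; what a row does not reach is not made up. A row lasts 1/8 s, in which the tool goes at most 62.5 mm and 10.7 degrees, less where a joint would pass 70% of its speed; a pose out of reach is approached as far as the arm can. A call is refused whole if a number of a shift passes 0.0625 or a number of a turn 0.188, either way. A call with a gripper value outside its range is refused whole. The fingers move at their own pace and stop on an object; the grip force is fixed at half the most. Time passes only in rows, so rows that do not move let the fingers close. It gives the time, the measured TCP pose, the force, the opening and the grip force at its end, in the units of the state.
- env.get_obs(): the state, without advancing time (a new reading comes with each control period).
- env.snapshot(name): name is "scene" or "side" or "wrist"; returns a dict with "img" (384x512x3 uint8, red, green, blue), "K" (3x3 intrinsics, pixels), "R" (3x3) and "t" (3): a world point X has camera coordinates R X + t. Camera axes: x right, y down, z forward; pixel columns grow to the right and rows downward; lengths in m; the calibration is good to about 2 mm. A picture is of the moment at which its call begins. There is no depth.
- env.finish_job(): hands the job in; it is judged then, once.
The state is a dict: "time": time; "qpos": joint angles; "qd": joint speeds; "effort": joint torques, N m; "eef_pos": TCP position; "tcp_rot": TCP orientation; "contact_force": force on the tool from outside, world axes, zero at the start; "ft_torque": the same for the moment, N m; "opening": finger opening in m; "finger_force": force on a finger pad.
Only numpy, scipy, OpenCV 4.12 (cv2) and the standard library are available. Lean on these libraries where they do the work, as an engineer would, in place of code of your own. Each camera call takes 0.05 s, during which the arm holds its last target. There are 200 camera calls.

### The job

Raise the filling funnel on its ratchet stand by one notch by lifting the T-handle of its mast, so that the pawl holds it there when you let go. Leave the matching stand with the shallow dish at its height, and do not disturb the glass jar under the funnel.

Things in the scene. Friction and masses are not known exactly. Their poses are not given: they have to be found in the camera images.
- funnel_grip (a point): Centre of the black T-handle bar on the sliding mast of the FUNNEL stand. Bar 22 mm along the point's x, 100 along y, 20 along z (up), 30 mm free under it beside its 13 x 14 mm neck. 225 to 255 mm above the bench at the start (stands have low plinths). The 20 mm mast slides up in a fixed channel. The funnel (100 mm across, rim 50 mm below this point) moves with it, its axis 100 mm off along +y.
- funnel_mast (a joint): Height of the funnel's mast, m, up positive. Barbs 30 mm apart on its +x face catch on a spring pawl: it rests near 0 (the start), 0.03, 0.06 or 0.09. 0.3 to 0.6 kg, light friction. Lifted 40 to 58 mm from rest, the pawl has snapped under the next barb; let go, it sinks back to rest at 0.03. Lifted 65 mm or more it goes two notches, too far. It cannot be lowered a notch.
- dish_grip (a point): Centre of the same T-handle on the matching stand, which carries a shallow round dish (100 mm across, 14 mm deep) in place of the funnel: a bystander, to be left at its height. Same axes and sizes as the funnel stand; it starts 255 to 285 mm above the bench.
- jar: Open glass jar, 68 mm across, 75 mm high, origin at the centre of its underside. It stands on the funnel stand's 12 mm base plate, under the funnel: to be left standing there.

How it is judged:
At the end, for the whole second after the job is handed in: The funnel's mast rests on its pawl one notch (30 mm, within 10 mm) above where it started; the dish stand's handle is within 10 mm of where it started; the jar stands upright within 20 mm of where it started (distance of funnel_grip from where it was at the start of the episode between 0.02 and 0.04 m and velocity of joint funnel_mast between -0.01 and 0.01 m/s and distance of dish_grip from where it was at the start of the episode below 0.01 m and distance of jar from where it was at the start of the episode below 0.02 m and angle between jar's own z axis and vertical below 0.2 rad); the robot touches nothing.
It fails at once if the dish stand's mast is moved by more than 15 mm (distance of dish_grip from where it was at the start of the episode above 0.015 m).
It fails at once if the jar is tipped or pushed away (distance of jar from where it was at the start of the episode above 0.03 m or angle between jar's own z axis and vertical above 0.35 rad).
It also fails if it takes over 32 s, if anything falls off the work surface, if the arm or the gripper's body presses on something with over 40 N, if the wrist force passes 120 N, or if a joint passes its speed limit or range.

## Working session

There is one attempt and no reset: what is moved stays moved. The work goes in short steps, Python scripts to look and compute and a tool call to move; the robot and the scene stay as the last step left them, time stands still between calls to the robot, and variables do not carry over. Pictures are saved under pics/ and viewed, at most 10 in all, crops included, and the job is handed in when it is done.

Besides the shell and the picture viewer there is one more tool, called after ">>>" as a command line: name --argument value ..., lists and objects as JSON in quotes. drive_tool: Moves the arm, as the interface text tells. Its arguments: {"type":"object","properties":{"steps":{"type":"array","items":{"type":"object","properties":{"slide":{"type":"array","items":{"type":"number"}},"yaw":{"type":"number"},"gripper":{"type":"number"}}}}},"required":["steps"]}

```bash
mkdir -p pics; cat > h.py <<'E'
import numpy as np, cv2
from rig import env
def snap(n,f):
    s=env.snapshot(n); cv2.imwrite('pics/'+f,s['img'][:,:,::-1]); np.savez('pics/'+f[:-4]+'.npz',**s); return s
def ray(s,u,v):
    d=s['R'].T@np.linalg.solve(s['K'],[u,v,1.]); o=-s['R'].T@s['t']; return o,d/np.linalg.norm(d)
def tri(l):
    A=np.zeros((3,3));b=np.zeros(3)
    for s,u,v in l:
        o,d=ray(s,u,v);P=np.eye(3)-np.outer(d,d);A+=P;b+=P@o
    X=np.linalg.solve(A,b); return X,[np.linalg.norm((np.eye(3)-np.outer(ray(s,u,v)[1],ray(s,u,v)[1]))@(X-ray(s,u,v)[0])) for s,u,v in l]
def plane(s,u,v,z):
    o,d=ray(s,u,v); return o+d*(z-o[2])/d[2]
def proj(s,X):
    p=s['K']@(s['R']@np.array(X)+s['t']); return p[:2]/p[2]
E
python3 - <<'E'
from h import *
for n in ['scene','side','wrist']:
    s=snap(n,n+'0.png'); print(n,(-s['R'].T@s['t']).round(3),s['R'][2].round(2))
E
```

```text
scene [ 1.183 -0.361  0.687] [-0.69  0.44 -0.57]
side [0.394 0.745 0.959] [ 0.14 -0.67 -0.73]
wrist [ 0.22  -0.509  0.384] [-0.26 -0.07 -0.96]
```

View pics/scene0.png

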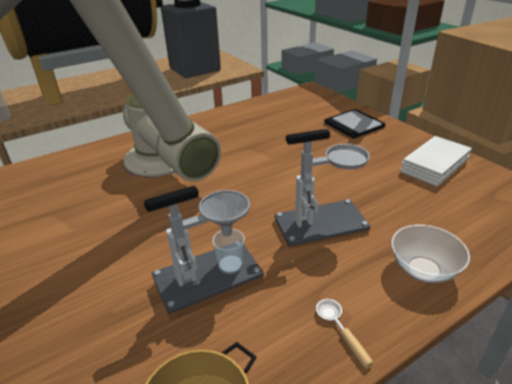

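View pics/side0.png

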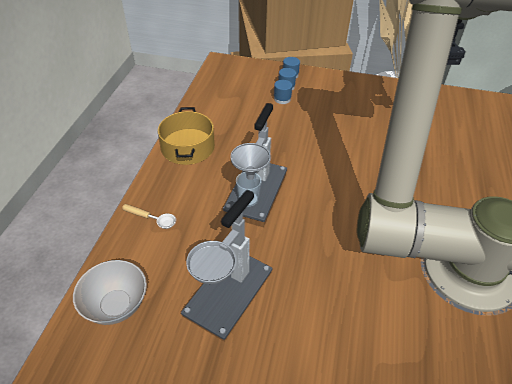

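The scene view shows the funnel handle near (172,198) and the dish handle near (308,136). In the side view they are near (264,117) and (238,208).

```bash
python3 - <<'E'
from h import *
def blob(f,roi):
    s=dict(np.load(f'pics/{f}0.npz')); x0,y0,x1,y1=roi
    m=(s['img'].max(2)<48).astype(np.uint8); k=np.zeros_like(m); k[y0:y1,x0:x1]=m[y0:y1,x0:x1]
    n,l,st,c=cv2.connectedComponentsWithStats(k); i=1+st[1:,4].argmax()
    pts=np.argwhere(l==i)[:,::-1].astype(float); r=cv2.minAreaRect(pts.astype(np.float32))
    (cx,cy),(w,h),a=r; b=cv2.boxPoints(r); 
    e=b if 0 else None
    d=[(b[0]+b[1])/2,(b[2]+b[3])/2] if np.linalg.norm(b[0]-b[1])<np.linalg.norm(b[1]-b[2]) else [(b[1]+b[2])/2,(b[3]+b[0])/2]
    d=sorted(d,key=lambda p:p[1]); print(f,st[i],np.round(r[0],1),np.round(r[1],1),np.round(d,1)); return s,r[0],d
for nm,a,b in [('funnel',(135,175,210,220),(245,90,285,140)),('dish',(275,120,340,150),(215,185,262,232))]:
    A,ca,da=blob('scene',a);B,cb,db=blob('side',b)
    print(nm,tri([(A,*ca),(B,*cb)]))
    E=[]
    for i in (0,1):
        best=min((tri([(A,*da[i]),(B,*db[j])]) for j in (0,1)),key=lambda t:sum(t[1])); print(best); E.append(best[0])
    d=E[1]-E[0]; print('len',np.linalg.norm(d),'ang',np.degrees(np.arctan2(d[1],d[0])))
E
```

```text
scene [144 187  54  24 622] [170.8 198.4] [11.8 54.5] [[196.9 190.6]
 [144.6 206.2]]
side [255 104  18  27 226] [263.4 116.5] [ 8.2 29.1] [[270.3 103.6]
 [256.6 129.3]]
funnel (array([ 0.57753149, -0.16796211,  0.24424654]), [np.float64(0.00022007801228418776), np.float64(0.00022007801228423078)])
(array([ 0.58244486, -0.11658502,  0.24280463]), [np.float64(0.001451054834287493), np.float64(0.0014510548342876136)])
(array([ 0.5725575 , -0.21790838,  0.24729531]), [np.float64(0.0027614628811003868), np.float64(0.002761462881100388)])
len 0.10190363248919176 ang -95.57340185509663
scene [287 130  42  14 343] [307.5 136.7] [ 8.7 41.9] [[328.2 133.5]
 [286.8 139.9]]
side [221 191  33  37 466] [236.9 208. ] [11.7 43.9] [[250.8 191. ]
 [223.1 225.1]]
dish (array([0.55949373, 0.16269137, 0.26147452]), [np.float64(0.0002659154576163623), np.float64(0.0002659154576163459)])
(array([0.57405233, 0.21051176, 0.26045525]), [np.float64(0.0007571712635375538), np.float64(0.0007571712635375289)])
(array([0.54470426, 0.11448637, 0.26375314]), [np.float64(0.0031129807746673893), np.float64(0.003112980774667442)])
len 0.10046422565157094 ang -106.99462786262937
```

```bash
python3 - <<'E'
from h import *
o=env.get_obs();R=o['tcp_rot'];print(o['time'],o['eef_pos'].round(4) if hasattr(o['eef_pos'],'round') else o['eef_pos'],np.round(R,3),o['opening'],np.degrees(np.arctan2(np.array(R)[1,1],np.array(R)[0,1])))
E
```

```text
0.15 [ 0.1524 -0.5283  0.2383] [[ 0.961  0.277 -0.   ]
 [ 0.277 -0.961  0.001]
 [ 0.    -0.001 -1.   ]] 0.08809420211660347 -73.91179654063188
```

>>> drive_tool --steps '[{"slide": [0, 0, 0.05], "yaw": 0, "gripper": 1}, {"slide": [0, 0, 0.05], "yaw": 0.1, "gripper": 1}, {"slide": [0.04, 0.035, 0], "yaw": 0.12, "gripper": 1}, {"slide": [0.04, 0.035, 0], "yaw": 0.12, "gripper": 1}, {"slide": [0.04, 0.035, 0], "yaw": 0.12, "gripper": 1}, {"slide": [0.04, 0.035, 0], "yaw": 0.12, "gripper": 1}, {"slide": [0.04, 0.035, 0], "yaw": 0.12, "gripper": 1}, {"slide": [0.04, 0.035, 0], "yaw": 0.12, "gripper": 1}]'

```text
time: 1.15
eef_pos: [0.3935, -0.3171, 0.3386]
tcp_rot: [[0.449, 0.893, -0.0], [0.893, -0.449, 0.0], [0.0, -0.0, -1.0]]
contact_force: [0.5, -0.8, 0.1]
opening: 0.0883
finger_force: 0.0
```

>>> drive_tool --steps '[{"slide": [0.04, 0.035, 0], "yaw": 0.12, "gripper": 1}, {"slide": [0.04, 0.035, 0], "yaw": 0.12, "gripper": 1}, {"slide": [0.04, 0.035, 0], "yaw": 0.1, "gripper": 1}, {"slide": [0.035, 0.03, 0], "yaw": 0.03, "gripper": 1}, {"slide": [0, 0, 0], "yaw": 0, "gripper": 1}, {"slide": [0, 0, 0], "yaw": 0, "gripper": 1}]'

```text
time: 1.9
eef_pos: [0.5471, -0.1837, 0.3385]
tcp_rot: [[0.1, 0.995, -0.001], [0.995, -0.1, 0.0], [0.0, -0.001, -1.0]]
contact_force: [-1.1, -0.0, -0.2]
opening: 0.088
finger_force: 0.0
```

```bash
python3 - <<'E'
from h import *
o=env.get_obs();R=np.array(o['tcp_rot']);print(o['time'],np.round(o['eef_pos'],4),np.degrees(np.arctan2(R[1,1],R[0,1])))
s=snap('wrist','wrist1.png')
for p in ([.5775,-.168,.244],[.5824,-.1166,.243],[.5726,-.2179,.247]): print(proj(s,p))
E
```

```text
1.9 [ 0.5471 -0.1837  0.3385] -5.7434956093531095
[294.4409986  169.07156239]
[296.14979727  97.82570069]
[293.03728451 232.34892805]
```

View pics/wrist1.png

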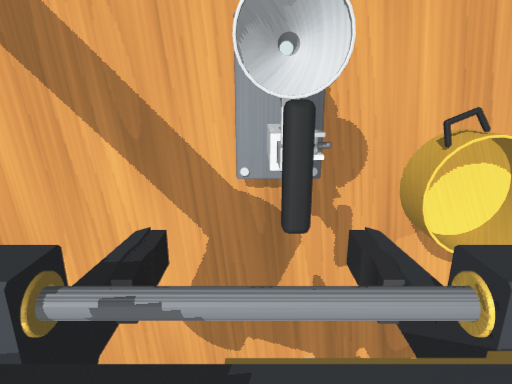

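The wrist view shows the bar running from (300,100) to (295,233). That matches the projection to within about 3 mm, so I'll shift slightly in +x and descend.

>>> drive_tool --steps '[{"slide": [0.032, 0.0155, 0], "yaw": 0, "gripper": 1}, {"slide": [0, 0, -0.02], "yaw": 0, "gripper": 1}, {"slide": [0, 0, -0.03], "yaw": 0, "gripper": 1}, {"slide": [0, 0, 0], "yaw": 0, "gripper": 1}]'

```text
time: 2.45
eef_pos: [0.5782, -0.1686, 0.2872]
tcp_rot: [[0.102, 0.995, -0.004], [0.995, -0.102, 0.002], [0.001, -0.004, -1.0]]
contact_force: [-0.0, 1.2, 0.1]
opening: 0.0885
finger_force: 0.0
```

```bash
python3 - <<'E'
from h import *
s=snap('wrist','wrist2.png');print(np.round(env.get_obs()['eef_pos'],4))
E
```

```text
[ 0.5788 -0.1687  0.289 ]
```

View pics/wrist2.png

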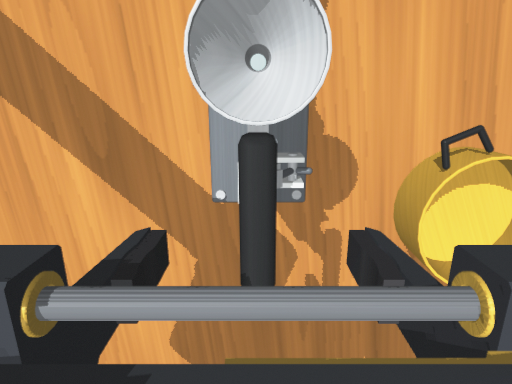

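The bar is centred between the fingers, at column 258. Next I descend and close.

>>> drive_tool --steps '[{"slide": [0, 0, -0.02], "yaw": 0, "gripper": 1}, {"slide": [0, 0, -0.02], "yaw": 0, "gripper": 1}, {"slide": [0, 0, -0.02], "yaw": 0, "gripper": 1}, {"slide": [0, 0, 0], "yaw": 0, "gripper": 1}]'

```text
time: 3.0
eef_pos: [0.5792, -0.1684, 0.2292]
tcp_rot: [[0.101, 0.995, -0.0], [0.995, -0.101, 0.0], [0.0, -0.0, -1.0]]
contact_force: [0.6, 0.1, 0.2]
opening: 0.088
finger_force: 0.0
```

>>> drive_tool --steps '[{"slide": [0, 0, 0], "yaw": 0, "gripper": 0.2}, {"slide": [0, 0, 0], "yaw": 0, "gripper": 0.2}, {"slide": [0, 0, 0], "yaw": 0, "gripper": 0.2}, {"slide": [0, 0, 0], "yaw": 0, "gripper": 0.2}, {"slide": [0, 0, 0], "yaw": 0, "gripper": 0.2}, {"slide": [0, 0, 0], "yaw": 0, "gripper": 0.2}]'

```text
time: 3.75
eef_pos: [0.5794, -0.1679, 0.2287]
tcp_rot: [[0.1, 0.995, -0.0], [0.995, -0.1, 0.0], [0.0, -0.0, -1.0]]
contact_force: [0.4, -0.1, 0.7]
opening: 0.0304
finger_force: 0.0
```

Still closing at 30 mm, so I continue to fully shut.

>>> drive_tool --steps '[{"slide": [0, 0, 0], "yaw": 0, "gripper": 0}, {"slide": [0, 0, 0], "yaw": 0, "gripper": 0}, {"slide": [0, 0, 0], "yaw": 0, "gripper": 0}, {"slide": [0, 0, 0], "yaw": 0, "gripper": 0}]'

```text
time: 4.25
eef_pos: [0.5782, -0.1678, 0.2286]
tcp_rot: [[0.1, 0.995, -0.003], [0.995, -0.1, 0.001], [0.0, -0.003, -1.0]]
contact_force: [-6.7, 1.0, 1.5]
opening: 0.0218
finger_force: 30.0
```

>>> drive_tool --steps '[{"slide": [-0.001, 0, 0.006], "yaw": 0, "gripper": 0}, {"slide": [0, 0, 0.008], "yaw": 0, "gripper": 0}, {"slide": [0, 0, 0.008], "yaw": 0, "gripper": 0}, {"slide": [0, 0, 0], "yaw": 0, "gripper": 0}]'

```text
time: 4.75
eef_pos: [0.5781, -0.1678, 0.2514]
tcp_rot: [[0.1, 0.995, -0.0], [0.995, -0.1, -0.0], [-0.0, -0.0, -1.0]]
contact_force: [-4.2, 0.9, -3.2]
opening: 0.0215
finger_force: 30.0
```

>>> drive_tool --steps '[{"slide": [0, 0, 0.008], "yaw": 0, "gripper": 0}, {"slide": [0, 0, 0.008], "yaw": 0, "gripper": 0}, {"slide": [0, 0, 0.008], "yaw": 0, "gripper": 0}, {"slide": [0, 0, 0.004], "yaw": 0, "gripper": 0}, {"slide": [0, 0, 0], "yaw": 0, "gripper": 0}, {"slide": [0, 0, 0], "yaw": 0, "gripper": 0}]'

```text
time: 5.5
eef_pos: [0.5781, -0.1678, 0.2796]
tcp_rot: [[0.1, 0.995, -0.0], [0.995, -0.1, -0.0], [-0.0, -0.0, -1.0]]
contact_force: [-5.2, 1.3, -4.0]
opening: 0.0219
finger_force: 30.0
```

```bash
python3 - <<'E'
from h import *
s=snap('scene','scene1.png');cv2.imwrite('pics/c1.png',cv2.resize(s['img'][120:320,90:300,::-1],None,fx=2.8,fy=2.8));o=env.get_obs();print(np.round(o['eef_pos'],4),o['contact_force'])
E
```

```text
[ 0.5782 -0.1678  0.2796] [-5.6386566   1.74569561 -4.19623144]
```

View pics/c1.png

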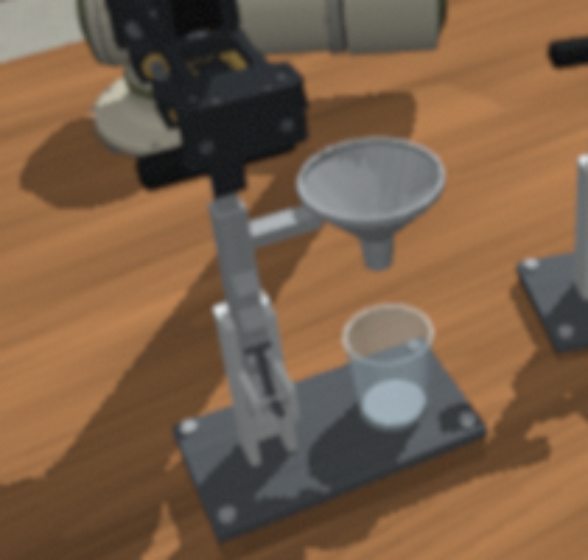

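The crop shows the mast and funnel raised, with the jar still standing on the plate. The lift is 51 mm, inside the 40–58 mm window, so I lower it gently onto the pawl.

>>> drive_tool --steps '[{"slide": [0, 0, -0.006], "yaw": 0, "gripper": 0}, {"slide": [0, 0, -0.006], "yaw": 0, "gripper": 0}, {"slide": [0, 0, -0.005], "yaw": 0, "gripper": 0}, {"slide": [0, 0, 0], "yaw": 0, "gripper": 0}]'

```text
time: 6.05
eef_pos: [0.5782, -0.1678, 0.2622]
tcp_rot: [[0.1, 0.995, -0.0], [0.995, -0.1, 0.0], [0.0, -0.0, -1.0]]
contact_force: [-5.1, 1.5, -4.2]
opening: 0.0218
finger_force: 30.0
```

>>> drive_tool --steps '[{"slide": [0, 0, -0.002], "yaw": 0, "gripper": 0}, {"slide": [0, 0, -0.002], "yaw": 0, "gripper": 0}, {"slide": [0, 0, 0], "yaw": 0, "gripper": 0}]'

```text
time: 6.42
eef_pos: [0.5782, -0.1678, 0.2589]
tcp_rot: [[0.1, 0.995, 0.0], [0.995, -0.1, -0.0], [-0.0, 0.0, -1.0]]
contact_force: [-6.6, 2.5, -1.9]
opening: 0.0215
finger_force: 30.0
```

The pawl starts taking the load at +30 mm. Now I release and retreat straight up.

>>> drive_tool --steps '[{"slide": [0, 0, 0], "yaw": 0, "gripper": 1}, {"slide": [0, 0, 0], "yaw": 0, "gripper": 1}, {"slide": [0, 0, 0], "yaw": 0, "gripper": 1}, {"slide": [0, 0, 0], "yaw": 0, "gripper": 1}, {"slide": [0, 0, 0], "yaw": 0, "gripper": 1}, {"slide": [0, 0, 0], "yaw": 0, "gripper": 1}]'

```text
time: 7.18
eef_pos: [0.5785, -0.1679, 0.2577]
tcp_rot: [[0.1, 0.995, 0.0], [0.995, -0.1, 0.0], [0.0, 0.0, -1.0]]
contact_force: [-1.5, 0.4, 0.7]
opening: 0.0797
finger_force: 0.0
```

>>> drive_tool --steps '[{"slide": [0, 0, 0.02], "yaw": 0, "gripper": 1}, {"slide": [0, 0, 0.03], "yaw": 0, "gripper": 1}, {"slide": [0, 0, 0.04], "yaw": 0, "gripper": 1}, {"slide": [0, 0, 0.04], "yaw": 0, "gripper": 1}, {"slide": [0, 0, 0], "yaw": 0, "gripper": 1}, {"slide": [0, 0, 0], "yaw": 0, "gripper": 1}]'

```text
time: 7.92
eef_pos: [0.5783, -0.1679, 0.3867]
tcp_rot: [[0.1, 0.995, -0.001], [0.995, -0.1, 0.001], [0.001, -0.002, -1.0]]
contact_force: [-0.3, -0.4, -0.1]
opening: 0.0879
finger_force: 0.0
```

```bash
python3 - <<'E'
from h import *
s=snap('scene','scene2.png');cv2.imwrite('pics/c2.png',cv2.resize(s['img'][120:320,90:390,::-1],None,fx=2.6,fy=2.6));o=env.get_obs();print(np.round(o['eef_pos'],4),o['contact_force'])
print('bar expected at start/+30:',proj(s,[.5775,-.168,.244]),proj(s,[.5775,-.168,.274]))
m=(s['img'].max(2)<48).astype(np.uint8);n,l,st,c=cv2.connectedComponentsWithStats(m)
for i in range(1,n):
    if st[i,4]>150: print(st[i],c[i].round(1))
E
```

```text
[ 0.5783 -0.1679  0.3863] [ 0.73732714  0.50786301 -0.46226508]
bar expected at start/+30: [170.86135754 198.56910443] [168.43009059 184.96976123]
[  12    0  179  144 9061] [106.9  47.6]
[174   0  26   9 189] [186.4   4. ]
[422   2  21  27 193] [432.4  13.1]
[368   4  19  26 302] [375.7  16. ]
[178  11  26  24 163] [193.   19.9]
[325 118  59  20 286] [347.9 128.5]
[287 130  42  14 336] [307.5 136.5]
[142 173  55  24 624] [168.7 184.4]
```

View pics/c2.png

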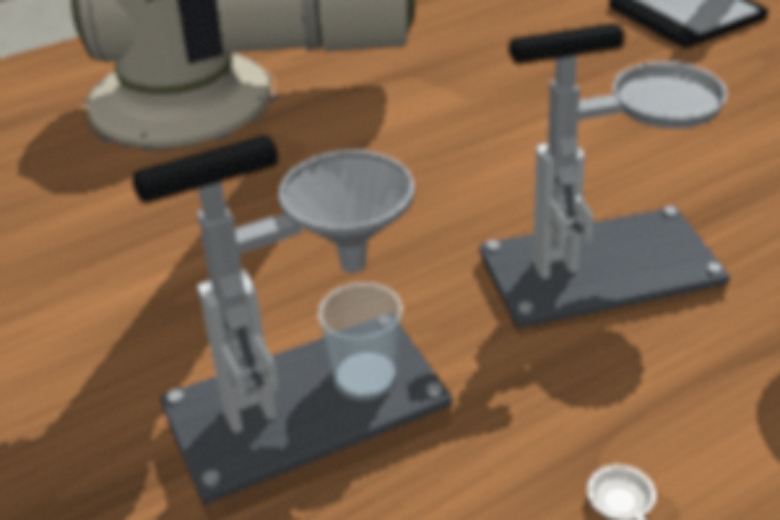

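The bar sits at (168.7,184.4), where +30 mm predicts (168.4,185.0). The dish handle hasn't moved, the jar is upright, and the gripper is clear.

```bash
python3 -c "
from rig import env
print(env.finish_job())"
```

```text
the job is handed in; nothing more can be done
None
```

I lifted the funnel one notch (about 30 mm) and its pawl held it after I let go; the dish stand and jar were left undisturbed, and the job is handed in (no verdict was returned).

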